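# Put the round print plates away in the slotted rack

### The job

Put the two round print plates away in the grey slotted rack: slide the large one into the wide lower slot and the small one into the narrow upper slot, disc first and each fully home against the back wall, lying flat on its ledges. Leave the other things on the bench where they are.

Things in the scene. Friction and masses are not known exactly. Their poses are not given: they have to be found in the camera images.
- rack: Fixed grey rack of thin board with two horizontal slots, one above the other, open to its -x. Origin on its centre line 0 to 25 mm above the bench (varies; walls run down to the bench), z up. Plates slide in along +x until the disc's rim meets the back wall (face at x = 65, y -74 to 74, top z 115 mm). Sizes below in rack mm.
- lower_seat (a point): Where the large plate's origin lies when home: rack (0, 0, 30), axes as the rack's. Lower slot: ledge tops z 30, lips over them z 44 to 48, side walls 136 apart, ledges reach in to 100 apart, lips to 116; all end in front at x = -50. Side walls rise to z 85 behind x = -15.
- upper_seat (a point): Where the small plate's origin lies when home: rack (25, 0, 85), axes as the rack's. Upper slot: ledge tops z 85 (ledges 5 thick), lips over them z 99 to 103, guides 86 apart, ledges reach in to 48 apart, lips to 68; all end in front at x = -15. Nothing above it.
- large_plate: Large round print plate lying flat: aluminium disc 130 mm across, 4 thick, about 160 g. Origin: centre of its underside, z up. A neck 14 wide, 4 thick runs along -x to an upright black grip block 24 (x) x 14 (y), top 36 above the underside, centred at x = -107. It enters the rack disc first, its +x along the rack's +x.
- large_plate_grip (a point): In the grip block of the large plate: plate (-107, 0, 24) mm, 12 below the block's top; pinch the block across its 14 mm (along plate y). Axes as the plate's.
- small_plate: Small round print plate lying flat: aluminium disc 80 mm across, 4 thick, about 70 g. Origin: centre of its underside, z up. A neck 14 wide, 4 thick runs along -x to an upright black grip block 24 (x) x 14 (y), top 36 above the underside, centred at x = -68. It enters the rack disc first, its +x along the rack's +x.
- small_plate_grip (a point): In the grip block of the small plate: plate (-68, 0, 24) mm, 12 below the block's top; pinch the block across its 14 mm (along plate y). Axes as the plate's.
- maquette: Bystander: white and grey banded model tower block, 45 x 45 x 112 tall mm; origin under its middle.
- tape: Bystander: cardboard-coloured tape roll lying flat, 84 across, 24 tall, hole 60 mm; origin under its middle.
- glue: Bystander: white glue bottle, 42 across, 110 tall mm; origin under its middle.
- screwdriver: Bystander: screwdriver lying flat, about 200 mm long along its x; leave it alone.
There are look-alikes about, which are no part of the job. What is shaped like the small_plate but blue or purple is not meant.

How it is judged (in metres and radians):
At the end, for the whole second after the job is handed in: Large plate in the lower slot and small plate in the upper slot, each with its origin within 7 mm of fully home along the slot, 6 mm sideways and 4 mm in height of its seat point, flat within 0.08 rad, at rest and let go (x of large_plate in the frame of lower_seat between -0.007 and 0.005 m and y of large_plate in the frame of lower_seat between -0.006 and 0.006 m and z of large_plate in the frame of lower_seat between -0.004 and 0.004 m and angle between each of large_plate, small_plate's own z axis and vertical below 0.08 rad and linear speed of each of large_plate, small_plate below 0.02 m/s and contact force between the fingers and large_plate below 0.1 N and x of small_plate in the frame of upper_seat between -0.007 and 0.005 m and y of small_plate in the frame of upper_seat between -0.006 and 0.006 m and z of small_plate in the frame of upper_seat between -0.004 and 0.004 m and contact force between the fingers and small_plate below 0.1 N); the robot touches nothing.
It fails at once if the model tower block, tape roll, glue bottle or screwdriver is shifted by more than 40 mm (distance of any of maquette, tape, glue, screwdriver from where it was at the start of the episode above 0.04 m).
It also fails if it takes over 64 s, if anything falls off the work surface, if the arm or the gripper's body presses on something with over 40 N, if the wrist force passes 120 N, or if a joint passes its speed limit or range.

### The arm

A 6-joint arm with a two-finger parallel gripper is mounted at the origin on the work surface. World frame = base frame: x ahead of the robot, y to its left, z up, the work surface at z = 0. Lengths are in m, angles in degrees, forces in N, time in s.
With the tool pointing down it reaches from about 0.25 to 0.85 m from the base axis. Payload 12.5 kg.
Tool frame: the origin (TCP) lies midway between the tips of the shut fingers; the grasp point (between the pads) lies 19 mm behind it; z points along the fingers, y is the line along which they close (so a half turn about z gives the same grasp; the last joint's range is limited). The gripper opens to 93 mm and grips with 3 to 60 N. Pads are 15 mm wide; open, the fingers measure 128 mm over their backs; the gripper's body (75 mm by 188 mm) begins 65 mm behind the grasp point.
Start: joints at [64.251, 20.094, 94.641, -0, 65.266, -4.847], TCP at [0.196, 0.514, 0.219] pointing down, gripper open.
Joint ranges: [-157.81, 157.81], [-45, 120.19], [0.68, 151.7], [-89.99, 269.99], [4.06, 180], [-164.3, 164.3]. Speed limits (degrees/s): [127.2, 127.2, 159.86, 180, 180, 180].

### API

Orientations are given as [roll, pitch, yaw] about the fixed x, y, z axes, in that order (R = Rz(yaw) Ry(pitch) Rx(roll)).
In Python, from workcell import bot gives the robot as it stands. The module is installed in compiled form; this text tells all that it offers.
- The arm moves only by the tool apply_moves, never from a script. Its argument "motion" is a list of rows, each an object of numbers: "tx", "ty", "tz": the shift along the tool's x, y, z in mm; "twist": the turn about the tool's z in degrees. A call has exactly 5 rows; each row is the pose to reach, as a shift and turn from the pose commanded when the call began, along the tool's axes at that moment; what a row does not reach only later rows make up. A row lasts 1/8 s, in which the tool goes at most 62.5 mm and 10.7 degrees, less where a joint would pass 70% of its speed; a pose out of reach is approached as far as the arm can. A call with a gripper value outside its range is refused whole. "jaw" is the gripper's target within -1 to 1 (shut at 1, half-way at 0, fully open at -1), set as the call begins (left out, the last holds). The fingers move at their own pace and stop on an object; the grip force is fixed at half the most. Time passes only in rows, so rows that repeat a pose let the fingers close, or fill a call up. It gives the time, the measured TCP pose, the force, the opening and the grip force at its end, in the units of the state.
- bot.read_state(): the state, without advancing time (a new reading comes with each control period).
- bot.grab_frame(name): name is "scene" or "top" or "wrist"; returns the picture (384x512x3 uint8, red, green, blue); there is no depth.
- bot.get_calibration(name): a dict with "fx", "fy", "cx", "cy" (pixels), "k1" (the pictures are not rectified: a ray, as slopes to the right and down, at radius r is drawn at 1 + k1 r^2 times it, then the intrinsics apply), "eye" and "orientation" of the camera in the world. Camera axes: x right, y down, z forward; pixel columns grow to the right and rows downward; lengths in m; the calibration is good to about 2 mm. A picture is of the moment at which its call begins: read the wrist's pose just before it. get_calibration takes no time and is no camera call; for the wrist camera it gives the pose at the moment of the call.
- bot.finish_job(): hands the job in; it is judged then, once.
The state is a dict: "time_s": time; "qpos": joint angles; "qvel": joint speeds; "effort": joint torques, N m; "tcp_pos": TCP position; "tcp_rot": TCP orientation; "contact_force": force on the tool from outside, world axes, zero at the start; "torque": the same for the moment, N m; "grip_width": finger opening in m; "finger_force": force on a finger pad.
Only numpy, scipy, OpenCV 4.12 (cv2) and the standard library are available. Lean on these libraries where they do the work, as an engineer would, in place of code of your own. Each camera call takes 0.05 s, during which the arm holds its last target. There are 200 camera calls.

## Working session

There is one attempt and no reset: what is moved stays moved. The work goes in short steps, Python scripts to look and compute and a tool call to move; the robot and the scene stay as the last step left them, time stands still between calls to the robot, and variables do not carry over. Pictures are saved under pics/ and viewed, at most 10 in all, crops included, and the job is handed in when it is done.

Besides the shell and the picture viewer there is one more tool, called after "Request:" in YAML: its name, and indented under it one key for each argument. apply_moves: Moves the arm, as the interface text tells. Its arguments: {"type":"object","properties":{"motion":{"type":"array"},"jaw":{"type":"number"}},"required":["motion"]}

```bash
mkdir -p pics
cat > h.py <<'E'
import numpy as np, cv2
from scipy.spatial.transform import Rotation as R
from workcell import bot
def grab(n,f=None):
    c=bot.get_calibration(n); im=np.array(bot.grab_frame(n))
    if f: cv2.imwrite('pics/'+f+'.png',im[:,:,::-1])
    return im,c
def rot(c):
    o=np.array(c['orientation'],float)
    if o.shape==(3,3): return o
    return R.from_euler('xyz',o,degrees=True).as_matrix()
def ray(c,u,v):
    d=np.array([(u-c['cx'])/c['fx'],(v-c['cy'])/c['fy']]); s=d.copy()
    for _ in range(20): s=d/(1+c['k1']*(s@s))
    return np.array(c['eye']),rot(c)@np.array([s[0],s[1],1])
def onz(c,u,v,z):
    e,d=ray(c,u,v); return e+d*(z-e[2])/d[2]
def proj(c,p):
    q=rot(c).T@(np.array(p)-np.array(c['eye'])); s=q[:2]/q[2]; s=s*(1+c['k1']*(s@s))
    return s[0]*c['fx']+c['cx'],s[1]*c['fy']+c['cy']
E
python3 - <<'E'
from h import *
a,c=grab('scene');b,d=grab('top')
print(c,d,bot.read_state())
cv2.imwrite('pics/scene1.png',cv2.resize(a[:,:,::-1],(768,576)))
cv2.imwrite('pics/top1.png',cv2.resize(b[:,:,::-1],(768,576)))
cv2.imwrite('pics/top0.png',b[:,:,::-1])
cv2.imwrite('pics/scene0.png',a[:,:,::-1])
E
```

```text
{'fx': 492.82139952874047, 'fy': 492.82139952874047, 'cx': 258.82573969211876, 'cy': 193.14299680692574, 'k1': -0.1314168975761537, 'eye': array([ 1.36120309, -0.11139168,  1.10919805]), 'orientation': array([-141.9806179 ,   -0.54874403,   84.24833889])} {'fx': 382.76613384892227, 'fy': 382.76613384892227, 'cx': 256.60225515329313, 'cy': 183.782147455709, 'k1': -0.021234616761780258, 'eye': array([ 0.41540786, -0.03444106,  1.17665506]), 'orientation': array([-173.27317319,    0.57866257,  -89.57742656])} {'time_s': 0.1, 'qpos': array([ 6.42508536e+01,  2.01205390e+01,  9.46712302e+01, -7.82360514e-04,
        6.52657350e+01, -4.84897982e+00]), 'qvel': array([-0.01735258, -0.02055608, -0.08441288, -0.05666731,  0.09160992,
       -0.01033083]), 'effort': array([-4.25360959e-04, -4.98028028e+01, -2.85704023e+01,  6.99812220e-02,
        2.38800264e-02, -3.15057753e-05]), 'tcp_pos': array([0.1960742 , 0.5135478 , 0.21817568]), 'tcp_rot': array([-1.79942642e+02, -4.15309624e-03,  1.59100159e+02]), 'contact_force': array([-0.81147618, -0.29058073, -0.2048125 ]), 'torque': array([ 0.02014146, -0.04469866,  0.00377523]), 'finger_force': 0.0, 'grip_width': 0.09346197777803701}
```

View pics/top1.png

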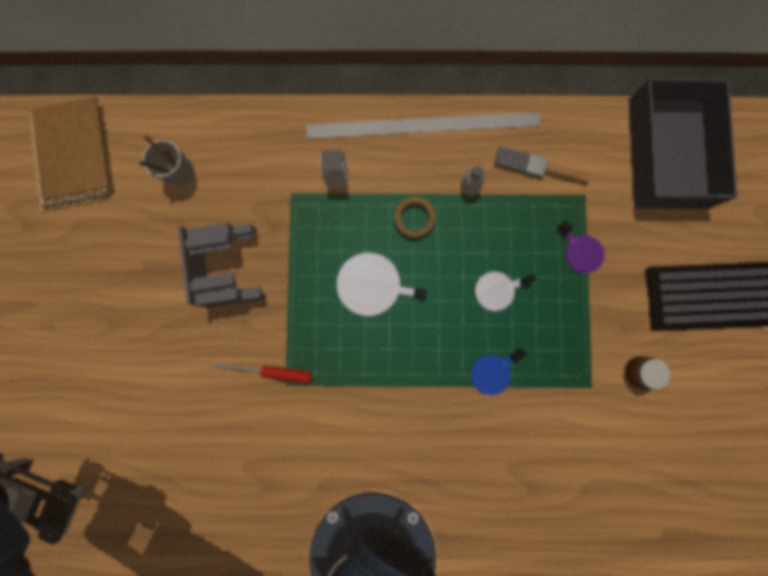

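View pics/scene1.png

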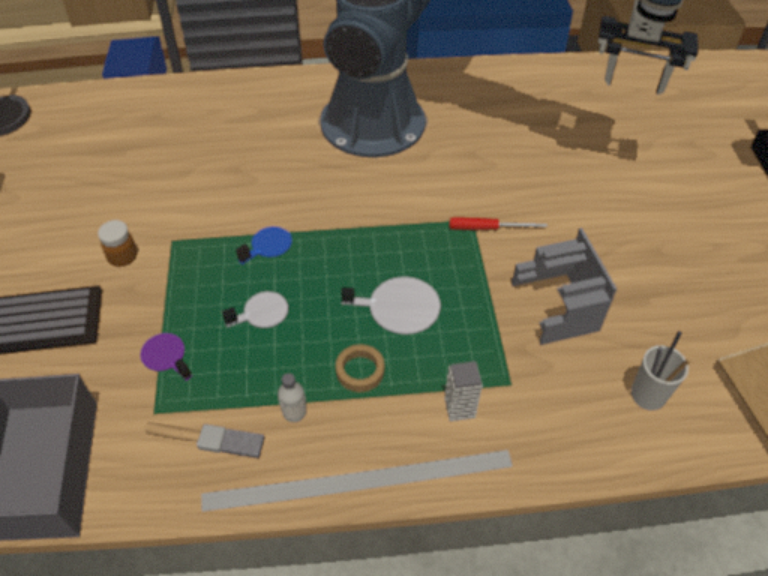

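Top view (768x576): large plate disc at (368,284) with grip at (420,295). The white small plate is at (495,291) with grip at (527,281). The rack is around (215,265), opening to the right (world -y). The scene view shows the same layout, with the rack's back wall running (580,232)-(613,292).

Run:
```python
from h import *
d=bot.get_calibration('top'); b=cv2.imread('pics/top0.png'); a=cv2.imread('pics/scene0.png')
hsv=cv2.cvtColor(b,cv2.COLOR_BGR2HSV)
w=((hsv[:,:,1]<60)&(hsv[:,:,2]>120)).astype(np.uint8)
w[:,:195]=0;w[:,392:]=0;w[:132]=0;w[255:]=0
k=((hsv[:,:,2]<45)).astype(np.uint8)
def big(m,x0,x1,y0,y1):
    z=np.zeros_like(m); z[y0:y1,x0:x1]=m[y0:y1,x0:x1]
    cs,_=cv2.findContours(z,0,1); c=max(cs,key=cv2.contourArea); return z,c
for nm,box,gb,L in(('L',(215,272,160,220),(272,290,185,205),.107),('S',(310,345,175,212),(343,362,178,198),.068)):
    o,c=big(cv2.morphologyEx(w,cv2.MORPH_OPEN,np.ones((9,9),np.uint8)),*box)
    M=cv2.moments(c); u=(M['m10']/M['m00'],M['m01']/M['m00'])
    z,c2=big(k,*gb); M=cv2.moments(c2); g=(M['m10']/M['m00'],M['m01']/M['m00'])
    P=onz(d,*u,.006); G=onz(d,*g,.03)
    v=(P-G)[:2]; print(nm,u,g,cv2.contourArea(c),cv2.contourArea(c2),P,G,np.linalg.norm(v),np.degrees(np.arctan2(v[1],v[0])))
A=cv2.resize(a[145:240,330:425],(570,570),interpolation=cv2.INTER_CUBIC)[:,:400]
A=cv2.resize(a[145:245,330:430],(400,400),interpolation=cv2.INTER_CUBIC)
B=cv2.resize(b[130:230,100:200],(400,400),interpolation=cv2.INTER_CUBIC)
cv2.imwrite('pics/rk.png',cv2.convertScaleAbs(np.hstack([A,B]),alpha=1.6))
```

```text
L (245.17993335801555, 188.9042330001234) (279.65811965811963, 195.86324786324784) 1350.5 19.5 [0.53731887 0.01341875 0.006     ] [ 0.51445835 -0.09139198  0.03      ] 0.10727484132673398 77.69578309688977
S (329.7521885521885, 193.7245791245791) (351.20588235294116, 186.9264705882353) 495.0 34.0 [ 0.52408509 -0.24617202  0.006     ] [ 0.54280212 -0.30670516  0.03      ] 0.06336077958111054 107.18176781737226
```

View pics/rk.png

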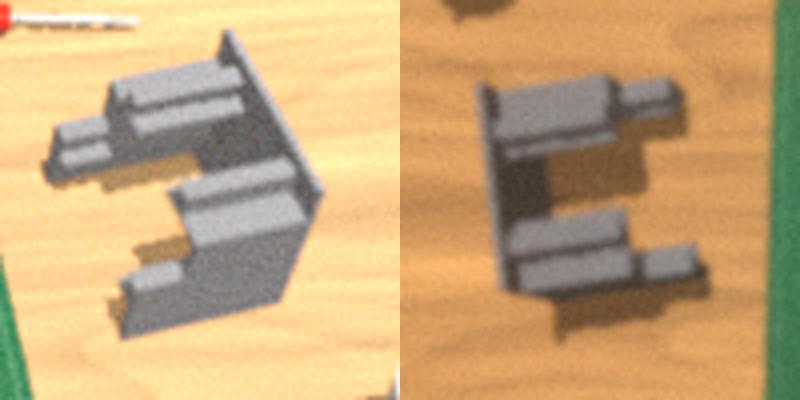

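The crop shows the rack's back-wall top corners at (228,30) and (322,192) in the scene panel. In the top panel they are at (100,290) and (82,87), in the same order. The opening is toward -y.

Run:
```python
from h import *
c=bot.get_calibration('scene'); d=bot.get_calibration('top')
def tri(s,t):
    e1,r1=ray(c,*s);e2,r2=ray(d,*t)
    A=np.c_[r1,-r2]; x=np.linalg.lstsq(A,e2-e1,rcond=None)[0]
    p,q=e1+r1*x[0],e2+r2*x[1]; return (p+q)/2,np.linalg.norm(p-q)
S=lambda x,y:(330+x/4-.4,145+y/4-.4)
T=lambda x,y:(100+x/4-.4,130+y/4-.4)
near=tri(S(228,30),T(100,290)); far=tri(S(322,192),T(82,87))
print(near,far, np.linalg.norm(near[0]-far[0]))
# low slot lip front outer corner (near: scene(57,125) top (695,245)?), 
v=far[0]-near[0]; ang=np.degrees(np.arctan2(v[1],v[0]))+90; print('rack yaw',ang)
w=bot.get_calibration('wrist'); print(w)
s=bot.read_state(); Rt=R.from_euler('xyz',s['tcp_rot'],degrees=True).as_matrix(); print(Rt, Rt.T@(np.array(w['eye'])-s['tcp_pos']), Rt.T@rot(w))
```

```text
(array([0.48593641, 0.34092775, 0.12459623]), np.float64(0.0025020392425335472)) (array([0.62950002, 0.36374846, 0.1228061 ]), np.float64(0.0021528788856102327)) 0.1453770877908227
rack yaw 99.03210646244528
{'fx': 273.7350486276217, 'fy': 273.7350486276217, 'cx': 258.01089615099755, 'cy': 193.9559588719151, 'k1': -0.02756986990818402, 'eye': array([0.12035445, 0.54288124, 0.38505204]), 'orientation': array([1.62963571e+02, 6.12496897e-02, 6.90837772e+01])}
[[-9.34205462e-01  3.56735159e-01 -4.24841459e-04]
 [ 3.56735405e-01  9.34205022e-01 -9.09368794e-04]
 [ 7.24852034e-05 -1.00109328e-03 -9.99999496e-01]] [ 0.08121418  0.00022449 -0.16687078] [[-2.85994755e-04 -9.56097483e-01 -2.93048667e-01]
 [ 9.99999957e-01 -2.53542449e-04 -1.48724256e-04]
 [ 6.78946104e-05 -2.93048697e-01  9.56097514e-01]]
```

Request:
apply_moves:
  motion:
    - {"tx":-50,"ty":-13,"tz":-5,"twist":10}
    - {"tx":-100,"ty":-26,"tz":-10,"twist":20}
    - {"tx":-150,"ty":-39,"tz":-15,"twist":30}
    - {"tx":-200,"ty":-52,"tz":-20,"twist":40}
    - {"tx":-250,"ty":-65,"tz":-25,"twist":50}

```text
time_s: 0.72
tcp_pos: [0.4076, 0.3627, 0.2436]
tcp_rot: [-180.0, 0.0, 108.8]
contact_force: [0.2, 0.8, -0.4]
grip_width: 0.0931
finger_force: 0.0
```

```bash
cat >> h.py <<'E'
def goto(p,yaw):
    "moves to TCP p (m) / yaw (deg)"
    s=bot.read_state(); Rt=R.from_euler('xyz',s['tcp_rot'],degrees=True).as_matrix()
    d=Rt.T@(np.array(p)-s['tcp_pos'])*1000
    t=-((yaw-s['tcp_rot'][2]+180)%360-180)
    print('move',d.round(1),'twist',round(t,1),'| t',round(s['time_s'],2),'tcp',s['tcp_pos'].round(4),s['tcp_rot'].round(1),'F',s['contact_force'].round(1),'w',round(s['grip_width'],4))
E
python3 -c "
from h import *
goto([.576,.239,.24],99)"
```

```text
move [-171.3  119.6    3.6] twist 9.8 | t 0.72 tcp [0.4076 0.3627 0.2436] [-180.     0.   108.8] F [ 0.2  0.8 -0.4] w 0.0931
```

Request:
apply_moves:
  motion:
    - {"tx":-45,"ty":30,"tz":0,"twist":5}
    - {"tx":-90,"ty":60,"tz":0,"twist":10}
    - {"tx":-130,"ty":90,"tz":0,"twist":10}
    - {"tx":-170,"ty":118,"tz":0,"twist":10}
    - {"tx":-170,"ty":118,"tz":0,"twist":10}

```text
time_s: 1.35
tcp_pos: [0.5754, 0.2397, 0.2427]
tcp_rot: [-180.0, 0.0, 98.9]
contact_force: [-0.8, 0.2, -0.1]
grip_width: 0.0934
finger_force: 0.0
```

```bash
python3 -c "
from h import *
goto([.576,.239,.24],99)
a,c=grab('wrist','w0'); np.save('w0.npy',c,allow_pickle=True)
cv2.imwrite('pics/w1.png',cv2.convertScaleAbs(cv2.resize(a[:,:,::-1],(800,600)),alpha=1.6))
"
```

```text
move [-0.8  0.5  2.7] twist -0.1 | t 1.35 tcp [0.5754 0.2397 0.2427] [-180.     0.    98.9] F [-0.8  0.2 -0.1] w 0.0934
```

View pics/w1.png

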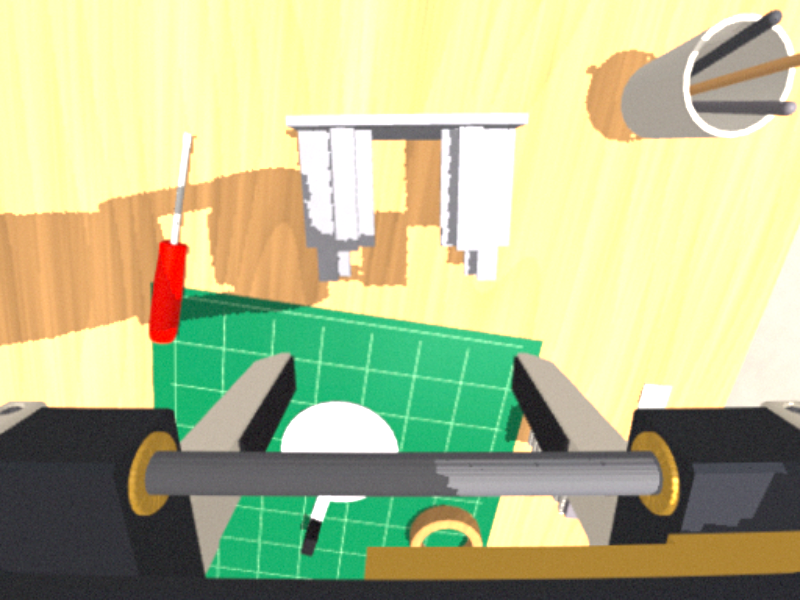

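The wrist view (800x600) shows the back wall's top from (288,117) to (526,115). The ledges' inner edges are at columns 373 and 441, and the upper lips end in front at row ~247. The rack is centred on column ~407.5 and nearly aligned with the tool.

Run:
```python
from h import *
c=np.load('w0.npy',allow_pickle=True).item()
k=1.5625; P=lambda x,y:(x/k-.2,y/k-.2)
im=cv2.cvtColor(cv2.imread('pics/w0.png'),cv2.COLOR_BGR2HSV)
S=im[:,:,1].astype(int)
# wall row profile of saturation & rack silhouettes
for r in (76,78,80): 
    x=np.where(S[r,170:350]<70)[0]; print(r,170+x.min(),170+x.max())
for col in (190,205,230,260,290,310,330):
    y=np.where(S[60:100,col]<70)[0]; print('c',col,60+y.min(),[int(v) for v in im[70:92,col,2]])
from scipy.optimize import least_squares
for h in (.12,.125,.13,.135):
    a=onz(c,*P(288,117),h);b=onz(c,*P(527,115.5),h); v=b-a
    print(h,a,b,np.linalg.norm(v),np.degrees(np.arctan2(v[1],v[0]))+90)
```

```text
76 183 337
78 183 337
80 183 332
c 190 74 [227, 227, 229, 222, 186, 171, 170, 168, 171, 167, 134, 84, 70, 106, 140, 141, 141, 138, 146, 151, 149, 145]
c 205 74 [231, 234, 232, 221, 182, 175, 172, 174, 177, 173, 114, 74, 72, 123, 165, 169, 168, 167, 167, 168, 167, 169]
c 230 74 [248, 250, 251, 220, 176, 175, 174, 172, 174, 171, 89, 62, 78, 147, 174, 171, 172, 173, 171, 175, 172, 170]
c 260 73 [228, 229, 228, 187, 177, 178, 178, 176, 178, 151, 80, 65, 71, 70, 68, 70, 68, 71, 72, 91, 131, 131]
c 290 73 [239, 238, 222, 188, 181, 181, 185, 182, 183, 134, 76, 68, 88, 96, 97, 96, 93, 98, 95, 96, 95, 96]
c 310 73 [240, 239, 226, 192, 180, 182, 183, 186, 182, 121, 71, 75, 131, 180, 185, 184, 183, 184, 185, 185, 186, 188]
c 330 73 [232, 231, 215, 189, 184, 184, 187, 184, 185, 120, 71, 101, 228, 242, 240, 243, 242, 242, 241, 238, 239, 238]
0.12 [0.48638113 0.3427011  0.12      ] [0.63465495 0.36684139 0.12      ] 0.15022610108727158 99.24712428189281
0.125 [0.48770968 0.34231833 0.125     ] [0.63342323 0.36604178 0.125     ] 0.14763210689288916 99.24712428189282
0.13 [0.48903824 0.34193556 0.13      ] [0.6321915  0.36524217 0.13      ] 0.14503811269850664 99.24712428189281
0.135 [0.49036679 0.34155279 0.135     ] [0.63095977 0.36444256 0.135     ] 0.14244411850412422 99.24712428189282
```

```bash
python3 - <<'E'
from h import *
c=np.load('w0.npy',allow_pickle=True).item()
h=.0105; yaw=np.radians(99.25); X=np.array([np.cos(yaw),np.sin(yaw),0]); Y=np.array([-X[1],X[0],0])
l=onz(c,182.5,79.9,h+.115); r=onz(c,337.5,78.7,h+.115); m=(l+r)/2
O=m-X*.065; O[2]=h; print('rack origin',O,'Y of front end lips check:')
for u,v,z in ((230,158,.103),(310,158,.103),(238.7,130,.085),(282.2,130,.085)):
    q=onz(c,u,v,h+z)-O; print(q@X,q@Y)
E
cat >> h.py <<'E'
RY=99.25; RX=np.array([np.cos(np.radians(RY)),np.sin(np.radians(RY)),0]); RYv=np.array([-RX[1],RX[0],0])
def rackp(O,x,y,z): return np.array(O)+(RX*x+RYv*y+np.array([0,0,z]))/1000
E
python3 -c "
from h import *
goto([.5145,-.0914,.14],77.7)"
```

```text
rack origin [0.57115672 0.28534009 0.0105    ] Y of front end lips check:
-0.013639439876379765 0.032856827510868256
-0.014144661016166335 -0.05424139086816328
0.014885961669389318 0.0238567317247883
0.014592932559818693 -0.02493175964035037
move [-318.9 -110.6  103. ] twist 21.3 | t 1.4 tcp [0.5741 0.2409 0.2428] [-179.9    0.    99. ] F [ 0.1  0.2 -0.1] w 0.0931
```

Request:
apply_moves:
  motion:
    - {"tx":-53,"ty":-18,"tz":0,"twist":5}
    - {"tx":-106,"ty":-36,"tz":15,"twist":10}
    - {"tx":-159,"ty":-55,"tz":30,"twist":15}
    - {"tx":-212,"ty":-74,"tz":45,"twist":20}
    - {"tx":-265,"ty":-92,"tz":60,"twist":21.3}

```text
time_s: 2.02
tcp_pos: [0.5236, -0.0348, 0.1834]
tcp_rot: [180.0, -0.0, 77.8]
contact_force: [0.7, 0.2, 0.6]
grip_width: 0.0931
finger_force: 0.0
```

```bash
python3 -c "
from h import *
goto([.5145,-.0914,.11],77.7)"
```

```text
move [-57.3   3.1  73.4] twist 0.1 | t 2.02 tcp [ 0.5236 -0.0348  0.1834] [180.   -0.   77.8] F [0.7 0.2 0.6] w 0.0931
```

Request:
apply_moves:
  motion:
    - {"tx":-40,"ty":2,"tz":20}
    - {"tx":-57,"ty":3,"tz":50}
    - {"tx":-57,"ty":3,"tz":73}
    - {"tx":-57,"ty":3,"tz":73}
    - {"tx":-57,"ty":3,"tz":73}

```text
invalid input
```

```bash
python3 -c "
from h import *
goto([.5145,-.0914,.005],77.7)
a,c=grab('wrist','w2'); np.save('w2.npy',c,allow_pickle=True)
cv2.imwrite('pics/w2b.png',cv2.convertScaleAbs(cv2.resize(a[:,:,::-1],(800,600)),alpha=1.6))
"
```

```text
move [-57.3   3.  178.4] twist 0.1 | t 2.02 tcp [ 0.5236 -0.0348  0.1834] [180.   -0.   77.8] F [0.7 0.2 0.6] w 0.0931
```

View pics/w2b.png

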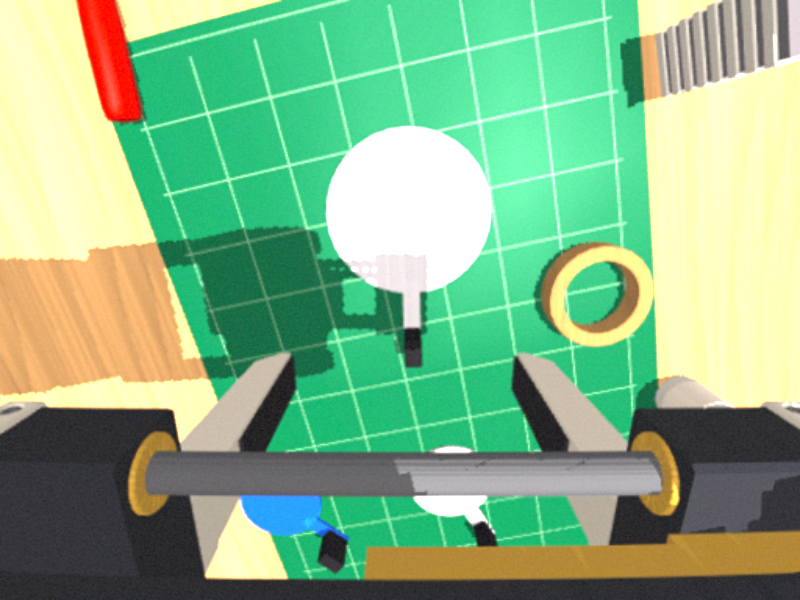

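The wrist view shows the disc centre at (409,209) and the block at columns 406-421, rows 328-367, almost in line with the tool x axis. The move was refused because every row needs all keys, so the arm hasn't moved.

Run:
```python
from h import *
c=np.load('w2.npy',allow_pickle=True).item(); k=1.5625
P=onz(c,409/k-.2,209/k-.2,.006); 
im=cv2.cvtColor(cv2.imread('pics/w2.png'),cv2.COLOR_BGR2HSV)
S=((im[:,:,1]<70)&(im[:,:,2]>125)).astype(np.uint8); S[:,:200]=0;S[:,325:]=0;S[185:]=0
S=cv2.morphologyEx(S,cv2.MORPH_OPEN,np.ones((15,15),np.uint8)); cs,_=cv2.findContours(S,0,1); q=max(cs,key=cv2.contourArea)
print(cv2.minEnclosingCircle(q))
(u,v),r=cv2.minEnclosingCircle(q); P=onz(c,u,v,.005); 
G=onz(c,413.5/k-.2,355/k-.2,.036); v=(P-G)[:2]; a=np.arctan2(v[1],v[0])
print(P,G,np.linalg.norm(v),np.degrees(a))
g=P[:2]-.107*np.array([np.cos(a),np.sin(a)]); print(g)
goto([*g,.005],np.degrees(a))
```

```text
((261.4132995605469, 133.9158935546875), 53.62131881713867)
[0.53995934 0.01693408 0.005     ] [ 0.52007053 -0.09265171  0.036     ] 0.11137598475723147 79.71331304399237
[ 0.52085197 -0.08834606]
move [-47.6   9.8 176.5] twist -2.1 | t 2.08 tcp [ 0.522  -0.0396  0.1815] [-1.798e+02  1.000e-01  7.760e+01] F [ 0.1 -3.7 -1.6] w 0.0931
```

Request:
apply_moves:
  motion:
    - {"tx":-40,"ty":7,"tz":30,"twist":-1.5}
    - {"tx":-49,"ty":7,"tz":70,"twist":-1.5}
    - {"tx":-49,"ty":7,"tz":110,"twist":-1.5}
    - {"tx":-49,"ty":7,"tz":120,"twist":-1.5}
    - {"tx":-49,"ty":7,"tz":120,"twist":-1.5}

```text
time_s: 2.7
tcp_pos: [0.5213, -0.083, 0.0641]
tcp_rot: [-180.0, -0.0, 79.4]
contact_force: [-0.1, -1.1, 0.1]
grip_width: 0.0932
finger_force: 0.0
```

```bash
python3 -c "
from h import *
goto([.519,-.090,.006],79)
a,c=grab('wrist','w3'); np.save('w3.npy',c,allow_pickle=True)
cv2.imwrite('pics/w3b.png',cv2.convertScaleAbs(cv2.resize(a[:,:,::-1],(800,600)),alpha=1.6))
"
```

```text
move [-7.3 -1.  58.1] twist 0.4 | t 2.7 tcp [ 0.5213 -0.083   0.0641] [-180.    -0.    79.4] F [-0.1 -1.1  0.1] w 0.0932
```

View pics/w3b.png

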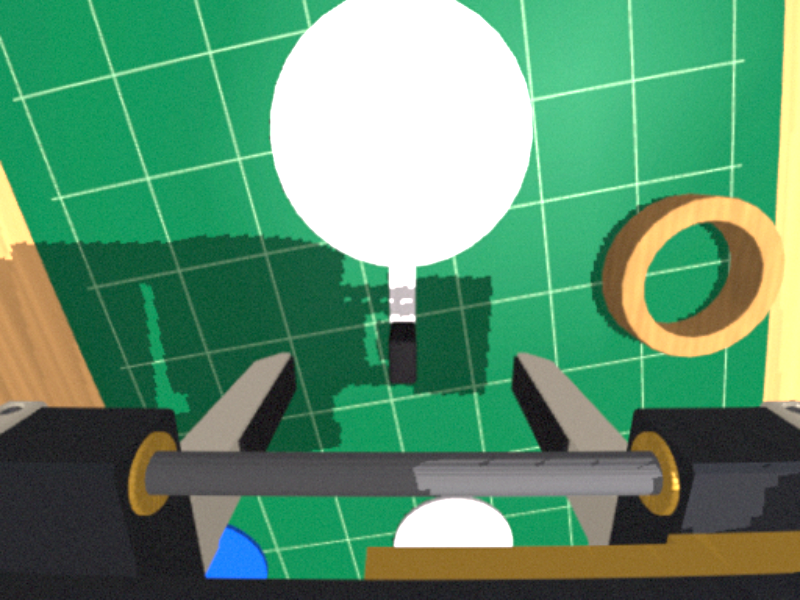

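Aligned: the block is at columns 389-416 (centre 403) and the disc is centred on column 402 with its lower rim at row 267.

Run:
```python
from h import *
c=np.load('w3.npy',allow_pickle=True).item(); k=1.5625
e=onz(c,402.5/k-.2,267/k-.2,.004); a=np.radians(79.5); u=np.array([np.cos(a),np.sin(a)])
print(e, e[:2]-.042*u); 
for v,z in((323,.036),(341,.036),(384,.036)): print(v,onz(c,403/k,v/k,z))
goto([*(e[:2]-.042*u),.006],79.4)
l=onz(c,270/k-.2,128/k,.004);r=onz(c,533/k-.2,128/k,.004);print(np.linalg.norm(l-r))
```

```text
[ 0.52751757 -0.05064887  0.004     ] [ 0.51986368 -0.09194558]
323 [ 0.52407166 -0.07124474  0.036     ]
341 [ 0.52233919 -0.08044172  0.036     ]
384 [ 0.51800323 -0.10345942  0.036     ]
move [-8.9 -0.4 58.8] twist -0.1 | t 2.75 tcp [ 0.5218 -0.0833  0.0648] [179.9   0.   79.3] F [0.5 0.5 0.9] w 0.0929
0.13056502002050757
```

Request:
apply_moves:
  motion:
    - {"tx":-9,"ty":0,"tz":20,"twist":0}
    - {"tx":-9,"ty":0,"tz":40,"twist":0}
    - {"tx":-9,"ty":0,"tz":54,"twist":0}
    - {"tx":-9,"ty":0,"tz":58,"twist":0}
    - {"tx":-9,"ty":0,"tz":58,"twist":0}

```text
time_s: 3.38
tcp_pos: [0.5199, -0.0925, 0.0061]
tcp_rot: [180.0, 0.0, 79.3]
contact_force: [1.4, -0.2, -0.1]
grip_width: 0.0929
finger_force: 0.0
```

Request:
apply_moves:
  motion:
    - {"tx":0,"ty":0,"tz":0,"twist":0}
    - {"tx":0,"ty":0,"tz":0,"twist":0}
    - {"tx":0,"ty":0,"tz":0,"twist":0}
    - {"tx":0,"ty":0,"tz":0,"twist":0}
    - {"tx":0,"ty":0,"tz":0,"twist":0}
  jaw: 1

```text
time_s: 4.0
tcp_pos: [0.5196, -0.0926, 0.0057]
tcp_rot: [180.0, -0.0, 79.3]
contact_force: [0.5, 0.2, 0.3]
grip_width: 0.0478
finger_force: 0.0
```

Request:
apply_moves:
  motion:
    - {"tx":0,"ty":0,"tz":0,"twist":0}
    - {"tx":0,"ty":0,"tz":0,"twist":0}
    - {"tx":0,"ty":0,"tz":0,"twist":0}
    - {"tx":0,"ty":0,"tz":0,"twist":0}
    - {"tx":0,"ty":0,"tz":0,"twist":0}

```text
time_s: 4.62
tcp_pos: [0.5195, -0.0926, 0.0056]
tcp_rot: [-180.0, 0.0, 79.3]
contact_force: [-0.8, 1.6, 0.8]
grip_width: 0.0141
finger_force: 30.0
```

Request:
apply_moves:
  motion:
    - {"tx":0,"ty":0,"tz":-12,"twist":0}
    - {"tx":0,"ty":0,"tz":-30,"twist":0}
    - {"tx":0,"ty":0,"tz":-45,"twist":0}
    - {"tx":0,"ty":0,"tz":-50,"twist":0}
    - {"tx":0,"ty":0,"tz":-50,"twist":0}

```text
time_s: 5.25
tcp_pos: [0.5197, -0.0926, 0.0561]
tcp_rot: [180.0, 0.0, 79.3]
contact_force: [0.8, 0.1, -1.4]
grip_width: 0.0135
finger_force: 30.0
```

```bash
python3 -c "
from h import *
O=[.5716,.2854,.0105]
goto(rackp(O,-107-140,0,35+5.6),RY)
a,c=grab('scene','s3')
e=proj(c,bot.read_state()['tcp_pos']);print(e)
x,y=int(e[0]),int(e[1])
cv2.imwrite('pics/s3b.png',cv2.convertScaleAbs(cv2.resize(a[y-50:y+70,x-60:x+100,::-1],(800,600),interpolation=cv2.INTER_CUBIC),alpha=1.5))
"
```

```text
move [148.9  65.1   5. ] twist -20.0 | t 5.25 tcp [ 0.5197 -0.0926  0.0561] [180.    0.   79.3] F [ 0.8  0.1 -1.4] w 0.0135
(np.float64(231.13494748825295), np.float64(188.46453294006983))
```

View pics/s3b.png

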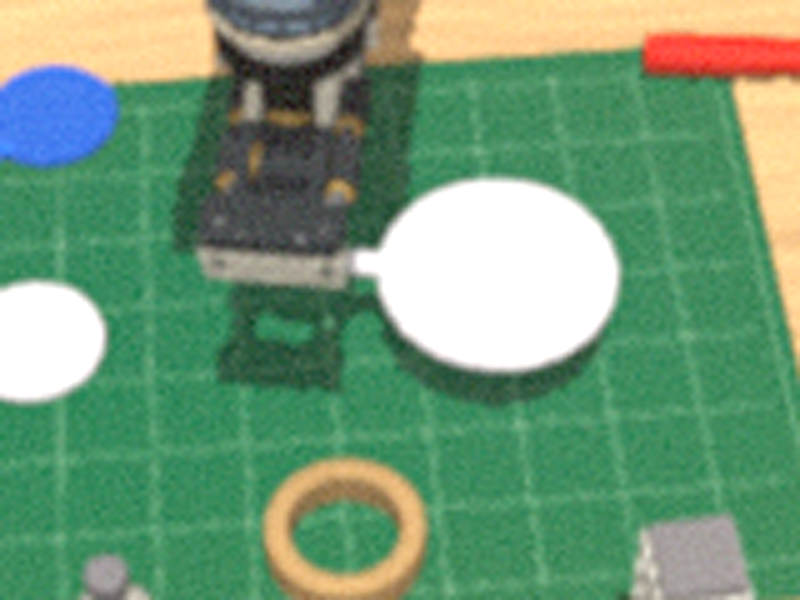

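The plate is held and looks level, hanging clear of the mat with its disc at (500,272) in the crop. Now to the rack's mouth.

Request:
apply_moves:
  motion:
    - {"tx":30,"ty":13,"tz":0,"twist":-4}
    - {"tx":65,"ty":28,"tz":0,"twist":-9}
    - {"tx":100,"ty":44,"tz":2,"twist":-14}
    - {"tx":130,"ty":57,"tz":4,"twist":-18}
    - {"tx":149,"ty":65,"tz":5,"twist":-20}

```text
time_s: 5.92
tcp_pos: [0.6113, 0.0429, 0.0498]
tcp_rot: [-179.9, -0.0, 99.4]
contact_force: [-0.1, -0.6, -1.0]
grip_width: 0.0142
finger_force: 30.0
```

Request:
apply_moves:
  motion:
    - {"tx":0,"ty":0,"tz":0,"twist":0}
    - {"tx":0,"ty":0,"tz":0,"twist":0}
    - {"tx":0,"ty":0,"tz":0,"twist":0}
    - {"tx":0,"ty":0,"tz":0,"twist":0}
    - {"tx":0,"ty":0,"tz":0,"twist":0}

```text
time_s: 6.55
tcp_pos: [0.611, 0.0415, 0.0507]
tcp_rot: [180.0, 0.0, 99.3]
contact_force: [-0.0, -0.7, -1.7]
grip_width: 0.0142
finger_force: 30.0
```

```bash
python3 -c "
from h import *
O=[.5716,.2854,.0105]
goto(rackp(O,-107-140,0,35+5.6),RY)
a,c=grab('wrist','w4'); np.save('w4.npy',c,allow_pickle=True)
cv2.imwrite('pics/w4b.png',cv2.convertScaleAbs(cv2.resize(a[:,:,::-1],(800,600)),alpha=1.4))
"
```

```text
move [ 0.1  0.3 -0.4] twist 0.0 | t 6.55 tcp [0.611  0.0415 0.0507] [180.    0.   99.3] F [-0.  -0.7 -1.7] w 0.0142
```

View pics/w4b.png

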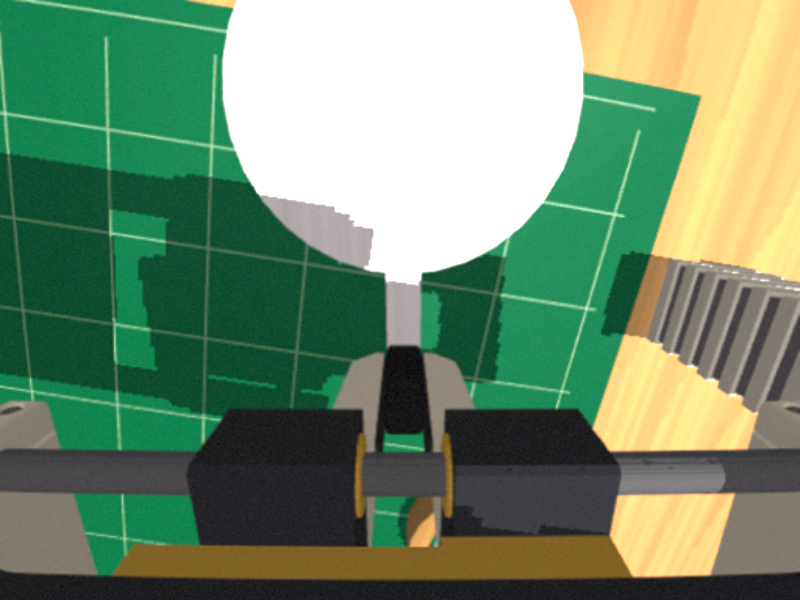

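The disc is centred on column 403 with edges at 222 and 584 (row 80), in line with the tool. Next, check for droop from the apparent width.

Run:
```python
from h import *
c=np.load('w4.npy',allow_pickle=True).item()
im=cv2.cvtColor(cv2.imread('pics/w4.png'),cv2.COLOR_BGR2HSV)
S=(im[:,:,1]<70)&(im[:,:,2]>100)
best=max(((np.where(S[r,120:400])[0].max()-np.where(S[r,120:400])[0].min()+1,r) for r in range(20,110)))
r=best[1];x=120+np.where(S[r,120:400])[0]
print(best,x.min(),x.max())
for z in(.041,.044,.047,.049,.051):
    l=onz(c,x.min()-.5,r,z);q=onz(c,x.max()+.5,r,z); m=(l+q)/2
    print(z,np.linalg.norm(l-q),(m-[.5716,.2854,0])@RX,(m-[.5716,.2854,0])@RYv)
```

```text
(np.int64(264), 66) 136 399
0.041 0.15761594238413681 -0.13965201553266074 -0.006070115884868819
0.044 0.154938564042979 -0.14009080388587886 -0.005969514195276198
0.047 0.15226118570182148 -0.14052959223909697 -0.005868912505683582
0.049 0.15047626680771636 -0.14082211780790901 -0.005801844712621877
0.051 0.14869134791361124 -0.1411146433767211 -0.005734776919560167
```

Request:
apply_moves:
  motion:
    - {"tx":18,"ty":0,"tz":0,"twist":0}
    - {"tx":36,"ty":0,"tz":0,"twist":0}
    - {"tx":54,"ty":0,"tz":0,"twist":0}
    - {"tx":72,"ty":0,"tz":0,"twist":0}
    - {"tx":85,"ty":0,"tz":0,"twist":0}

```text
time_s: 7.22
tcp_pos: [0.597, 0.1271, 0.0506]
tcp_rot: [-180.0, 0.0, 99.3]
contact_force: [-0.4, -0.5, -2.0]
grip_width: 0.0138
finger_force: 30.0
```

```bash
python3 -c "
from h import *
O=[.5716,.2854,.0105]
goto(rackp(O,-107-2,0,32+5.6),RY)
a,c=grab('scene','s5')
cv2.imwrite('pics/s5b.png',cv2.convertScaleAbs(cv2.resize(a[130:250,290:450,::-1],(800,600),interpolation=cv2.INTER_CUBIC),alpha=1.5))
"
```

```text
move [51.3  0.4  2.5] twist 0.1 | t 7.22 tcp [0.597  0.1271 0.0506] [-180.     0.    99.3] F [-0.4 -0.5 -2. ] w 0.0138
```

View pics/s5b.png

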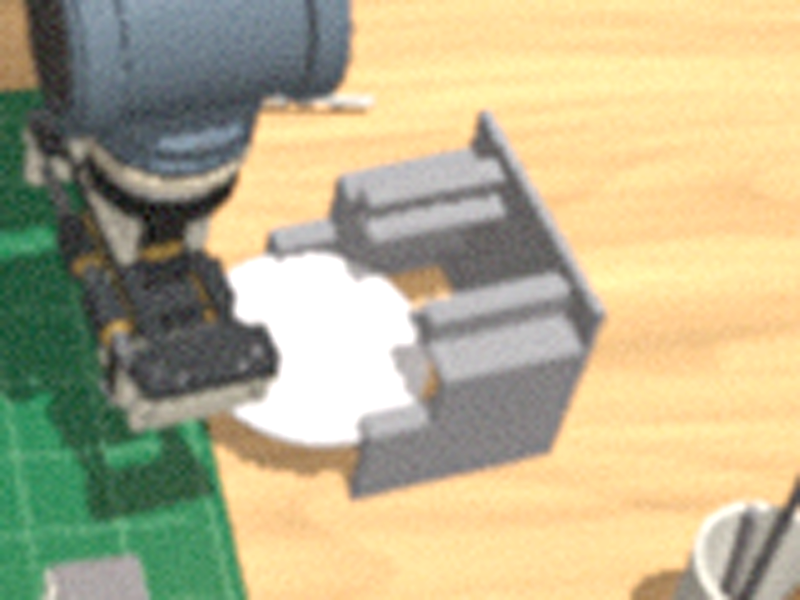

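The disc is entering under the lower lips (front lips at (300,235) and (390,420)) and there is no contact force. Continue.

Request:
apply_moves:
  motion:
    - {"tx":12,"ty":0,"tz":0,"twist":0}
    - {"tx":24,"ty":0,"tz":1,"twist":0}
    - {"tx":36,"ty":0,"tz":1,"twist":0}
    - {"tx":44,"ty":0,"tz":2,"twist":0}
    - {"tx":48,"ty":0,"tz":2,"twist":0}

```text
time_s: 7.9
tcp_pos: [0.5895, 0.1735, 0.0486]
tcp_rot: [180.0, 0.0, 99.3]
contact_force: [-0.5, -1.4, -0.8]
grip_width: 0.0138
finger_force: 30.0
```

Request:
apply_moves:
  motion:
    - {"tx":1,"ty":0,"tz":0.5,"twist":0}
    - {"tx":2,"ty":0,"tz":1,"twist":0}
    - {"tx":3,"ty":0,"tz":1.5,"twist":0}
    - {"tx":4,"ty":0,"tz":2,"twist":0}
    - {"tx":4,"ty":0,"tz":2,"twist":0}

```text
time_s: 8.52
tcp_pos: [0.5897, 0.1765, 0.0475]
tcp_rot: [179.9, 0.0, 99.3]
contact_force: [-1.0, -3.8, 6.2]
grip_width: 0.0139
finger_force: 30.0
```

```bash
python3 -c "
from h import *
O=[.5716,.2854,.0105]
goto(rackp(O,-107,0,30+5.6),RY)
"
```

```text
move [ 3.4 -0.4  1.4] twist 0.0 | t 8.53 tcp [0.5897 0.1765 0.0475] [179.9   0.   99.3] F [-1.  -3.8  6.2] w 0.0139
```

Request:
apply_moves:
  motion:
    - {"tx":1,"ty":0,"tz":0,"twist":0}
    - {"tx":2,"ty":0,"tz":0,"twist":0}
    - {"tx":3,"ty":0,"tz":0,"twist":0}
    - {"tx":4,"ty":0,"tz":0,"twist":0}
    - {"tx":4,"ty":0,"tz":0,"twist":0}

```text
time_s: 9.15
tcp_pos: [0.5895, 0.1788, 0.0475]
tcp_rot: [179.9, 0.1, 99.3]
contact_force: [1.7, -13.7, 6.0]
grip_width: 0.014
finger_force: 30.0
```

```bash
python3 -c "
from h import *
O=[.5716,.2854,.0105]
goto(rackp(O,-107,0,30+5.6),RY)
"
```

```text
move [ 1.1 -0.5  1.4] twist 0.0 | t 9.15 tcp [0.5895 0.1788 0.0475] [1.799e+02 1.000e-01 9.930e+01] F [  1.7 -13.7   6. ] w 0.014
```

Contact at the wall, within about 1 mm of the expected home position. Release and rise.

Request:
apply_moves:
  motion:
    - {"tx":0,"ty":0,"tz":0,"twist":0}
    - {"tx":0,"ty":0,"tz":0,"twist":0}
    - {"tx":0,"ty":0,"tz":0,"twist":0}
    - {"tx":0,"ty":0,"tz":0,"twist":0}
    - {"tx":0,"ty":0,"tz":0,"twist":0}
  jaw: -1

```text
time_s: 9.78
tcp_pos: [0.5882, 0.181, 0.0466]
tcp_rot: [-180.0, -0.0, 99.3]
contact_force: [-0.2, -0.4, 0.1]
grip_width: 0.0593
finger_force: 0.0
```

Request:
apply_moves:
  motion:
    - {"tx":0,"ty":0,"tz":-30,"twist":0}
    - {"tx":0,"ty":0,"tz":-70,"twist":0}
    - {"tx":-25,"ty":0,"tz":-110,"twist":0}
    - {"tx":-70,"ty":0,"tz":-130,"twist":0}
    - {"tx":-120,"ty":0,"tz":-130,"twist":0}

```text
time_s: 10.4
tcp_pos: [0.6086, 0.0617, 0.1787]
tcp_rot: [179.8, 0.0, 99.4]
contact_force: [0.1, -0.6, -0.0]
grip_width: 0.0927
finger_force: 0.0
```

Run:
```python
from h import *
P=np.array([.5241,-.2462]); G=np.array([.5428,-.3067])
goto([*G,.14],107)
a,c=grab('wrist','w6'); np.save('w6.npy',c,allow_pickle=True)
cv2.imwrite('pics/w6b.png',cv2.convertScaleAbs(cv2.resize(a[:,:,::-1],(800,600)),alpha=1.4))
```

```text
move [-352.7 -125.    38.4] twist -7.6 | t 10.4 tcp [0.6086 0.0617 0.1787] [179.8   0.   99.4] F [ 0.1 -0.6 -0. ] w 0.0927
```

View pics/w6b.png

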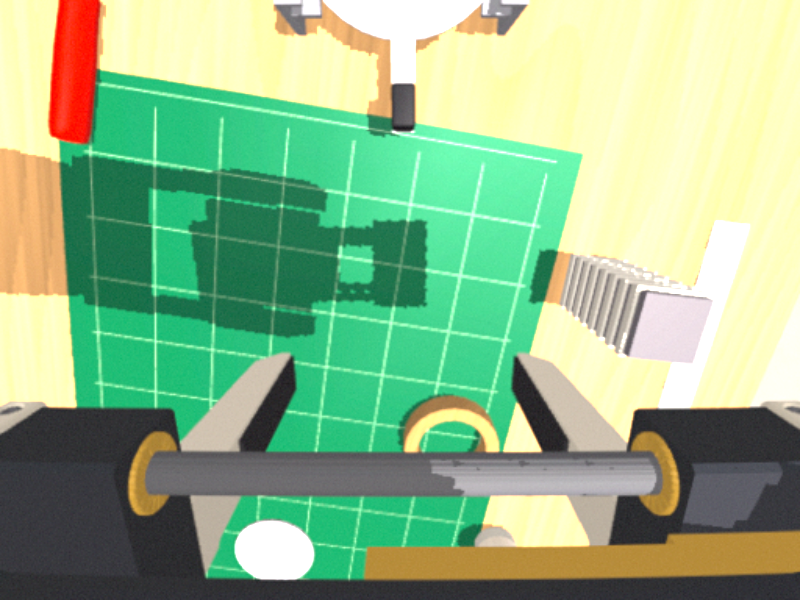

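The large plate is in the slot and straight: its block is at (403,107), centred between the rack's arms. That is picture 10, so from here I work by numbers only.

Request:
apply_moves:
  motion:
    - {"tx":-56,"ty":-20,"tz":0,"twist":-2}
    - {"tx":-112,"ty":-40,"tz":0,"twist":-4}
    - {"tx":-168,"ty":-60,"tz":0,"twist":-6}
    - {"tx":-224,"ty":-80,"tz":0,"twist":-7.5}
    - {"tx":-280,"ty":-100,"tz":0,"twist":-7.5}

```text
time_s: 11.08
tcp_pos: [0.5537, -0.2316, 0.1767]
tcp_rot: [180.0, 0.0, 106.8]
contact_force: [1.1, 0.1, -0.9]
grip_width: 0.0928
finger_force: 0.0
```

Request:
apply_moves:
  motion:
    - {"tx":-20,"ty":5,"tz":20,"twist":0}
    - {"tx":-35,"ty":10,"tz":40,"twist":0}
    - {"tx":-50,"ty":12,"tz":60,"twist":0}
    - {"tx":-50,"ty":12,"tz":70,"twist":0}
    - {"tx":-50,"ty":12,"tz":70,"twist":0}

```text
time_s: 11.7
tcp_pos: [0.5798, -0.2736, 0.1061]
tcp_rot: [-179.9, -0.1, 106.8]
contact_force: [0.4, -0.1, 0.7]
grip_width: 0.0931
finger_force: 0.0
```

Run:
```python
from h import *
goto([.5428,-.3067,.006],107)
a,c=grab('wrist','w7'); np.save('w7.npy',c,allow_pickle=True)
im=cv2.cvtColor(a,cv2.COLOR_RGB2HSV); e=.005
S=((im[:,:,1]<70)&(im[:,:,2]>110)).astype(np.uint8); S[:,:150]=0;S[:,360:]=0;S[250:]=0
S=cv2.morphologyEx(S,cv2.MORPH_OPEN,np.ones((21,21),np.uint8))
for q in cv2.findContours(S,0,1)[0]:
    (u,v),r=cv2.minEnclosingCircle(q); print('disc',u,v,r,cv2.contourArea(q)/(np.pi*r*r),onz(c,u,v,.004), onz(c,u+r,v,.004)-onz(c,u-r,v,.004))
K=((im[:,:,2]<40)).astype(np.uint8); K[:,:195]=0;K[:,320:]=0;K[285:]=0
for q in cv2.findContours(K,0,1)[0]:
    if cv2.contourArea(q)>60: print('blk',cv2.minAreaRect(q),cv2.boundingRect(q))
print([proj(c,p) for p in ([.5241,-.2462,.004],[.5428,-.3067,.036])])
```

```text
move [-21.1 -44.8 100.1] twist -0.2 | t 11.7 tcp [ 0.5798 -0.2736  0.1061] [-1.799e+02 -1.000e-01  1.068e+02] F [ 0.4 -0.1  0.7] w 0.0931
disc 212.66949462890625 150.66949462890625 42.33869934082031 0.9203569828726538 [ 0.52502599 -0.24448194  0.004     ] [0.07979735 0.02395533 0.        ]
blk ((215.39161682128906, 221.37393188476562), (26.075448989868164, 16.829307556152344), 86.18592071533203) (207, 208, 18, 27)
[(np.float64(211.3310272063273), np.float64(152.07400845195482)), (np.float64(209.5565159948218), np.float64(224.5534472339487))]
```

Run:
```python
from h import *
c=np.load('w7.npy',allow_pickle=True).item()
P=np.array([.5250,-.2445]); G=onz(c,215,222,.036)[:2]
v=P-G; a=np.arctan2(v[1],v[0]); print(G,np.linalg.norm(v),np.degrees(a))
u=np.array([np.cos(a),np.sin(a)]); print(P-.068*u)
goto([*(P-.068*u),.06],np.degrees(a))
```

```text
[ 0.54706564 -0.30270344] 0.06224574736974957 110.76233543918262
[ 0.54910548 -0.30808401]
move [-23.9 -39.6  46.9] twist -3.9 | t 11.75 tcp [ 0.5801 -0.2738  0.1069] [-180.    -0.   106.8] F [ 0.2 -0.1 -0. ] w 0.0928
```

Request:
apply_moves:
  motion:
    - {"tx":-8,"ty":-14,"tz":10,"twist":-1}
    - {"tx":-16,"ty":-28,"tz":20,"twist":-2}
    - {"tx":-20,"ty":-41,"tz":30,"twist":-2.5}
    - {"tx":-20,"ty":-41,"tz":40,"twist":-2.5}
    - {"tx":-20,"ty":-41,"tz":40,"twist":-2.5}

```text
time_s: 12.38
tcp_pos: [0.5467, -0.3049, 0.0661]
tcp_rot: [-180.0, -0.0, 109.3]
contact_force: [-0.7, -0.1, 0.7]
grip_width: 0.0929
finger_force: 0.0
```

Run:
```python
from h import *
s=bot.read_state(); goto([.5485,-.3075,.006],109.3)
a,c=grab('wrist','w8'); np.save('w8.npy',c,allow_pickle=True)
im=cv2.cvtColor(a,cv2.COLOR_RGB2HSV)
W=(im[:,:,1]<70)&(im[:,:,2]>90); S=W.astype(np.uint8); S[:,:150]=0;S[:,360:]=0;S[240:]=0
S=cv2.morphologyEx(S,cv2.MORPH_OPEN,np.ones((25,25),np.uint8))
for q in cv2.findContours(S,0,1)[0]:
    (u,v),r=cv2.minEnclosingCircle(q); P=onz(c,u,v,.004); print('disc',u,v,r,cv2.contourArea(q)/(np.pi*r*r),P, np.linalg.norm(onz(c,u+r,v,.004)-onz(c,u-r,v,.004)))
    br=int(v+r)
for r in range(br-3,250,6):
    x=np.where(W[r,215:300])[0]; k=np.where(im[r,215:300,2]<50)[0]
    print(r,'neck',(215+x.min(),215+x.max()) if len(x) else '', 'dark',(215+k.min(),215+k.max(),len(k)) if len(k) else '')
```

```text
move [-3.1  0.9 60.1] twist -0.0 | t 12.38 tcp [ 0.5467 -0.3049  0.0661] [-180.    -0.   109.3] F [-0.7 -0.1  0.7] w 0.0929
disc 256.7037048339844 132.07388305664062 50.15468215942383 0.957020548195067 [ 0.52493932 -0.24414385  0.004     ] 0.082272069080732
179 neck (np.int64(239), np.int64(274)) dark 
185 neck (np.int64(249), np.int64(266)) dark 
191 neck (np.int64(249), np.int64(266)) dark 
197 neck (np.int64(249), np.int64(266)) dark 
203 neck  dark (np.int64(250), np.int64(264), 15)
209 neck  dark (np.int64(249), np.int64(264), 16)
215 neck  dark (np.int64(249), np.int64(265), 3)
221 neck  dark (np.int64(249), np.int64(265), 3)
227 neck  dark (np.int64(249), np.int64(265), 17)
233 neck  dark (np.int64(249), np.int64(264), 16)
239 neck  dark (np.int64(251), np.int64(263), 9)
245 neck  dark
```

Request:
apply_moves:
  motion:
    - {"tx":-3.5,"ty":0,"tz":20,"twist":0}
    - {"tx":-3.5,"ty":0,"tz":40,"twist":0}
    - {"tx":-3.5,"ty":0,"tz":56,"twist":0}
    - {"tx":-3.5,"ty":0,"tz":60,"twist":0}
    - {"tx":-3.5,"ty":0,"tz":60,"twist":0}

```text
time_s: 13.05
tcp_pos: [0.5479, -0.3087, 0.0064]
tcp_rot: [-180.0, -0.0, 109.3]
contact_force: [-0.7, -0.2, 0.7]
grip_width: 0.0931
finger_force: 0.0
```

Request:
apply_moves:
  motion:
    - {"tx":0,"ty":0,"tz":0,"twist":0}
    - {"tx":0,"ty":0,"tz":0,"twist":0}
    - {"tx":0,"ty":0,"tz":0,"twist":0}
    - {"tx":0,"ty":0,"tz":0,"twist":0}
    - {"tx":0,"ty":0,"tz":0,"twist":0}
  jaw: 1

```text
time_s: 13.68
tcp_pos: [0.5478, -0.3087, 0.0067]
tcp_rot: [-180.0, 0.0, 109.3]
contact_force: [0.1, -0.4, -0.1]
grip_width: 0.0474
finger_force: 0.0
```

Request:
apply_moves:
  motion:
    - {"tx":0,"ty":0,"tz":0,"twist":0}
    - {"tx":0,"ty":0,"tz":0,"twist":0}
    - {"tx":0,"ty":0,"tz":0,"twist":0}
    - {"tx":0,"ty":0,"tz":0,"twist":0}
    - {"tx":0,"ty":0,"tz":0,"twist":0}

```text
time_s: 14.3
tcp_pos: [0.5479, -0.3087, 0.0066]
tcp_rot: [-180.0, 0.0, 109.3]
contact_force: [0.3, -0.2, -0.6]
grip_width: 0.014
finger_force: 30.0
```

```bash
python3 -c "
from h import *
goto([.5474,-.3083,.006],109.3)"
```

```text
move [ 0.5 -0.3  0.6] twist -0.0 | t 14.3 tcp [ 0.5479 -0.3087  0.0066] [-180.     0.   109.3] F [ 0.3 -0.2 -0.6] w 0.014
```

Request:
apply_moves:
  motion:
    - {"tx":0,"ty":0,"tz":-15,"twist":0}
    - {"tx":0,"ty":0,"tz":-45,"twist":0}
    - {"tx":0,"ty":0,"tz":-80,"twist":0}
    - {"tx":0,"ty":0,"tz":-105,"twist":0}
    - {"tx":0,"ty":0,"tz":-120,"twist":0}

```text
time_s: 14.92
tcp_pos: [0.5483, -0.3089, 0.1288]
tcp_rot: [179.9, 0.1, 109.3]
contact_force: [0.8, -0.7, -1.3]
grip_width: 0.014
finger_force: 30.0
```

```bash
python3 -c "
from h import *
goto(rackp([.5716,.2854,.0115],-180,0,105+6.6),RY)"
```

```text
move [376.  187.    5.3] twist 10.1 | t 14.93 tcp [ 0.5483 -0.3089  0.1288] [1.799e+02 1.000e-01 1.093e+02] F [ 0.8 -0.7 -1.3] w 0.014
```

Request:
apply_moves:
  motion:
    - {"tx":30,"ty":15,"tz":0,"twist":1}
    - {"tx":75,"ty":37,"tz":0,"twist":3}
    - {"tx":120,"ty":60,"tz":0,"twist":5}
    - {"tx":165,"ty":82,"tz":0,"twist":7}
    - {"tx":210,"ty":104,"tz":0,"twist":10}

```text
time_s: 15.55
tcp_pos: [0.5765, -0.0745, 0.1268]
tcp_rot: [-180.0, -0.0, 99.2]
contact_force: [0.1, -0.9, -0.5]
grip_width: 0.0138
finger_force: 30.0
```

```bash
python3 -c "
from h import *
goto(rackp([.5716,.2854,.0115],-180,0,105+6.6),RY)"
```

```text
move [176.   52.9   3.7] twist -0.0 | t 15.55 tcp [ 0.5765 -0.0745  0.1268] [-180.    -0.    99.2] F [ 0.1 -0.9 -0.5] w 0.0138
```

Request:
apply_moves:
  motion:
    - {"tx":45,"ty":14,"tz":1,"twist":0}
    - {"tx":90,"ty":27,"tz":2,"twist":0}
    - {"tx":130,"ty":40,"tz":3,"twist":0}
    - {"tx":160,"ty":49,"tz":3,"twist":0}
    - {"tx":172,"ty":52,"tz":3,"twist":0}

```text
time_s: 16.18
tcp_pos: [0.5999, 0.1034, 0.1236]
tcp_rot: [-180.0, -0.0, 99.4]
contact_force: [0.1, -0.4, -0.5]
grip_width: 0.0136
finger_force: 30.0
```

Request:
apply_moves:
  motion:
    - {"tx":0,"ty":0,"tz":0,"twist":0}
    - {"tx":0,"ty":0,"tz":0,"twist":0}
    - {"tx":0,"ty":0,"tz":0,"twist":0}
    - {"tx":0,"ty":0,"tz":0,"twist":0}
    - {"tx":0,"ty":0,"tz":0,"twist":0}

```text
time_s: 16.8
tcp_pos: [0.6002, 0.1017, 0.1236]
tcp_rot: [-180.0, 0.0, 99.3]
contact_force: [0.3, -0.0, -0.3]
grip_width: 0.0141
finger_force: 30.0
```

Run:
```python
from h import *
O=np.array([.5716,.2854,.0115]); goto(rackp(O,-143,0,89.5+6.6),RY)
a,c=grab('wrist','w9'); np.save('w9.npy',c,allow_pickle=True)
s=bot.read_state()
im=cv2.cvtColor(a,cv2.COLOR_RGB2HSV); W=(im[:,:,1]<70)&(im[:,:,2]>125)
for r in (60,75,90,105,115,125,140,155,170,190):
    x=np.where(W[r,150:370])[0]; d=np.diff(x); 
    print(r,[(int(150+g[0]),int(150+g[-1])) for g in np.split(x,np.where(d>2)[0]+1) if len(g)>4] if len(x) else '')
# expected disc extents
Z=s['tcp_pos'][2]-.0066+.004; C=s['tcp_pos']+RX*.068; C[2]=Z
print('exp disc',proj(c,C),proj(c,C+RYv*.04),proj(c,C-RYv*.04),proj(c,C-RX*.04))
```

```text
move [42.9  1.3 16. ] twist 0.0 | t 16.8 tcp [0.6002 0.1017 0.1236] [-180.     0.    99.3] F [ 0.3 -0.  -0.3] w 0.0141
60 [(245, 275)]
75 [(222, 293)]
90 [(206, 309)]
105 [(197, 318)]
115 [(194, 321)]
125 [(193, 324)]
140 [(193, 323)]
155 [(197, 319)]
170 [(205, 312)]
190 [(227, 287)]
exp disc (np.float64(257.0643263301153), np.float64(133.54897300198192)) (np.float64(191.29804074349036), np.float64(133.6376409700569)) (np.float64(322.8123121233991), np.float64(133.65391191155854)) (np.float64(257.1112780445537), np.float64(196.3620161857609))
```

Request:
apply_moves:
  motion:
    - {"tx":10,"ty":0.7,"tz":5,"twist":0}
    - {"tx":20,"ty":0.7,"tz":10,"twist":0}
    - {"tx":30,"ty":0.7,"tz":15,"twist":0}
    - {"tx":36,"ty":0.7,"tz":16,"twist":0}
    - {"tx":36,"ty":0.7,"tz":16,"twist":0}

```text
time_s: 17.48
tcp_pos: [0.5949, 0.1382, 0.1076]
tcp_rot: [-180.0, 0.0, 99.3]
contact_force: [-0.5, -0.3, -0.6]
grip_width: 0.0136
finger_force: 30.0
```

Run:
```python
from h import *
O=np.array([.5716,.2854,.0115]); goto(rackp(O,-43,0,89.5+6.6),RY)
a,c=grab('wrist','w10'); np.save('w10.npy',c,allow_pickle=True)
im=cv2.cvtColor(a,cv2.COLOR_RGB2HSV)
# rack side-wall / guide outlines ahead, disc
for r in (5,12,20,30,45,60):
    row=im[r,120:400]; lo=row[:,1]<70; x=np.where(lo)[0]
    print(r,[(int(120+g[0]),int(120+g[-1]),int(row[g[0]:g[-1]+1,2].mean())) for g in np.split(x,np.where(np.diff(x)>1)[0]+1) if len(g)>2])
for x,z in((-15,103),(30,103)):
  for y in (34,-34,24,-24): print(x,y,np.round(proj(c,rackp(O,x,y,z if abs(y)>30 else 85)),1))
```

```text
move [106.1   0.8  -0. ] twist 0.1 | t 17.48 tcp [0.5949 0.1382 0.1076] [-180.     0.    99.3] F [-0.5 -0.3 -0.6] w 0.0136
5 [(127, 388, 140)]
12 [(128, 388, 145)]
20 [(134, 380, 142)]
30 [(148, 367, 152)]
45 [(153, 362, 213)]
60 [(155, 361, 211)]
-15 34 [191.8   3.9]
-15 -34 [325.    4.2]
-15 24 [216.5  15.4]
-15 -24 [300.3  15.6]
30 34 [ 186.6 -102.8]
30 -34 [ 330.6 -102.4]
30 24 [213.5 -78.5]
30 -24 [303.5 -78.3]
```

Rack and disc are both centred on column ~257.5-258, so the plate is lined up. Insert.

Request:
apply_moves:
  motion:
    - {"tx":16,"ty":0,"tz":0,"twist":0}
    - {"tx":32,"ty":0,"tz":0,"twist":0}
    - {"tx":48,"ty":0,"tz":0,"twist":0}
    - {"tx":60,"ty":0,"tz":0,"twist":0}
    - {"tx":70,"ty":0,"tz":0,"twist":0}

```text
time_s: 18.15
tcp_pos: [0.5835, 0.2077, 0.1076]
tcp_rot: [-180.0, 0.0, 99.3]
contact_force: [-0.0, -0.1, -1.0]
grip_width: 0.0141
finger_force: 30.0
```

```bash
python3 -c "
from h import *
goto(rackp([.5716,.2854,.0115],-43,0,86+6.6),RY)"
```

```text
move [35.6  0.8  3.5] twist 0.1 | t 18.15 tcp [0.5835 0.2077 0.1076] [-180.     0.    99.3] F [-0.  -0.1 -1. ] w 0.0141
```

Request:
apply_moves:
  motion:
    - {"tx":10,"ty":0,"tz":0,"twist":0}
    - {"tx":20,"ty":0,"tz":1,"twist":0}
    - {"tx":27,"ty":0,"tz":2,"twist":0}
    - {"tx":31,"ty":0,"tz":3,"twist":0}
    - {"tx":32,"ty":0,"tz":3.5,"twist":0}

```text
time_s: 18.77
tcp_pos: [0.5787, 0.2383, 0.1043]
tcp_rot: [180.0, 0.0, 99.3]
contact_force: [-0.2, -2.5, 3.4]
grip_width: 0.0139
finger_force: 30.0
```

Request:
apply_moves:
  motion:
    - {"tx":1,"ty":0,"tz":0.3,"twist":0}
    - {"tx":2,"ty":0,"tz":0.6,"twist":0}
    - {"tx":3,"ty":0,"tz":1,"twist":0}
    - {"tx":4,"ty":0,"tz":1,"twist":0}
    - {"tx":4,"ty":0,"tz":1,"twist":0}

```text
time_s: 19.4
tcp_pos: [0.5788, 0.2419, 0.1042]
tcp_rot: [179.9, 0.0, 99.3]
contact_force: [-0.8, -5.4, 9.6]
grip_width: 0.0139
finger_force: 30.0
```

```bash
python3 -c "
from h import *
goto(rackp([.5716,.2854,.0115],-43,0,85+6.6),RY)"
```

```text
move [ 1.1 -0.1  1.1] twist 0.0 | t 19.4 tcp [0.5788 0.2419 0.1042] [179.9   0.   99.3] F [-0.8 -5.4  9.6] w 0.0139
```

Request:
apply_moves:
  motion:
    - {"tx":1,"ty":0,"tz":-0.5,"twist":0}
    - {"tx":2,"ty":0,"tz":-0.5,"twist":0}
    - {"tx":3,"ty":0,"tz":-0.5,"twist":0}
    - {"tx":3,"ty":0,"tz":-0.5,"twist":0}
    - {"tx":3,"ty":0,"tz":-0.5,"twist":0}

```text
time_s: 20.02
tcp_pos: [0.5782, 0.244, 0.1043]
tcp_rot: [179.9, 0.1, 99.3]
contact_force: [1.0, -11.1, 7.7]
grip_width: 0.0137
finger_force: 30.0
```

```bash
python3 -c "
from h import *
goto(rackp([.5716,.2854,.0115],-43,0,85+6.6),RY)"
```

```text
move [-1.1  0.2  1.2] twist 0.0 | t 20.02 tcp [0.5782 0.244  0.1043] [1.799e+02 1.000e-01 9.930e+01] F [  1.  -11.1   7.7] w 0.0137
```

Request:
apply_moves:
  motion:
    - {"tx":1,"ty":0,"tz":0,"twist":0}
    - {"tx":2,"ty":0,"tz":0,"twist":0}
    - {"tx":2,"ty":0,"tz":0,"twist":0}
    - {"tx":2,"ty":0,"tz":0,"twist":0}
    - {"tx":2,"ty":0,"tz":0,"twist":0}

```text
time_s: 20.65
tcp_pos: [0.5782, 0.2443, 0.1044]
tcp_rot: [180.0, 0.2, 99.3]
contact_force: [2.7, -19.6, 10.1]
grip_width: 0.0138
finger_force: 30.0
```

Request:
apply_moves:
  motion:
    - {"tx":0,"ty":0,"tz":0,"twist":0}
    - {"tx":0,"ty":0,"tz":0,"twist":0}
    - {"tx":0,"ty":0,"tz":0,"twist":0}
    - {"tx":0,"ty":0,"tz":0,"twist":0}
    - {"tx":0,"ty":0,"tz":0,"twist":0}
  jaw: -1

```text
time_s: 21.28
tcp_pos: [0.577, 0.2473, 0.1036]
tcp_rot: [-180.0, -0.0, 99.3]
contact_force: [0.1, -0.5, -0.1]
grip_width: 0.0591
finger_force: 0.0
```

Request:
apply_moves:
  motion:
    - {"tx":0,"ty":0,"tz":-30,"twist":0}
    - {"tx":0,"ty":0,"tz":-60,"twist":0}
    - {"tx":-20,"ty":0,"tz":-90,"twist":0}
    - {"tx":-40,"ty":0,"tz":-110,"twist":0}
    - {"tx":-40,"ty":0,"tz":-110,"twist":0}

```text
time_s: 21.9
tcp_pos: [0.5843, 0.2067, 0.2147]
tcp_rot: [179.9, -0.0, 99.2]
contact_force: [0.1, 0.2, -0.7]
grip_width: 0.0929
finger_force: 0.0
```

Run:
```python
from h import *
bot.grab_frame('wrist')
O=np.array([.5716,.2854,.012]); goto(rackp(O,-43,0,200),RY)
a,c=grab('wrist','w11'); np.save('w11.npy',c,allow_pickle=True)
im=cv2.cvtColor(a,cv2.COLOR_RGB2HSV)
def runs(m,o,n=3): 
    x=np.where(m)[0]; return [(int(o+g[0]),int(o+g[-1])) for g in np.split(x,np.where(np.diff(x)>1)[0]+1) if len(g)>=n] if len(x) else []
for n,p in dict(Sblk=(25-68,0,121),Lblk=(-107,0,66),Sdisc=(25,0,89),Sfront=(65,0,89),wall=(65,0,115),neckS=(-20,0,89)).items(): print(n,np.round(proj(c,rackp(O,*p)),1))
for x in (258,):
    print('V col',[int(v) for v in im[0:290:3,x,2]])
for r in range(20,290,15): print(r,'dark',runs(im[r,200:320,2]<45,200),'white',runs((im[r,160:360,1]<70)&(im[r,160:360,2]>150),160))
```

```text
move [36.1  0.7  1.4] twist -0.0 | t 21.95 tcp [0.5836 0.2073 0.2134] [180.   -0.   99.2] F [-0.6 -0.  -0.7] w 0.093
Sblk [258.  162.4]
Lblk [258.  207.9]
Sdisc [257.9  86. ]
Sfront [257.9  39.7]
wall [257.9  32. ]
neckS [257.9 133.9]
V col [230, 230, 230, 227, 228, 227, 226, 226, 204, 172, 174, 78, 68, 99, 253, 252, 252, 252, 252, 252, 253, 252, 252, 252, 252, 252, 253, 252, 252, 253, 252, 252, 252, 252, 252, 252, 252, 252, 252, 252, 253, 252, 252, 252, 252, 252, 252, 252, 254, 36, 25, 50, 51, 36, 43, 24, 18, 23, 25, 148, 147, 148, 147, 149, 86, 13, 17, 25, 17, 20, 43, 42, 43, 127, 125, 126, 157, 124, 123, 124, 126, 120, 122, 133, 146, 142, 167, 130, 119, 118, 118, 115, 117, 117, 115, 118, 114]
20 dark [] white []
35 dark [] white []
50 dark [] white [(179, 199), (202, 218), (220, 289), (297, 336)]
65 dark [] white [(180, 200), (203, 218), (220, 294), (296, 335)]
80 dark [] white [(181, 201), (204, 294), (296, 334)]
95 dark [] white [(182, 201), (205, 293), (295, 333)]
110 dark [] white [(183, 203), (206, 220), (222, 292), (295, 332)]
125 dark [] white [(204, 221), (223, 285), (295, 331)]
140 dark [] white [(200, 206), (209, 235), (237, 305), (309, 321)]
155 dark [] white [(225, 229), (233, 237), (243, 245), (269, 293), (307, 321)]
170 dark [(252, 265)] white []
185 dark [] white []
200 dark [(254, 264)] white []
215 dark [(254, 263)] white []
230 dark [] white []
245 dark [] white []
260 dark [] white []
275 dark [] white []
```

Run:
```python
from h import *
c=np.load('w11.npy',allow_pickle=True).item(); O=np.array([.5716,.2854,.012])
im=cv2.cvtColor(cv2.imread('pics/w11.png'),cv2.COLOR_BGR2HSV)[:,:,2]
print(im[140:180,258].tolist()); print(im[190:222,258].tolist())
for n,p in dict(Sb0=(-31,0,121),Sb1=(-55,0,121),Lb0=(-95,0,66),Lb1=(-119,0,66),Lb1lo=(-119,0,30)).items(): print(n,np.round(proj(c,rackp(O,*p)),1))
```

```text
[252, 252, 252, 252, 254, 237, 133, 36, 17, 20, 25, 39, 50, 50, 51, 52, 51, 52, 48, 36, 41, 39, 43, 34, 27, 24, 19, 24, 18, 22, 27, 23, 26, 20, 25, 49, 119, 148, 149, 151]
[149, 131, 86, 28, 17, 13, 19, 20, 17, 24, 26, 25, 22, 21, 17, 23, 20, 20, 32, 42, 43, 50, 43, 42, 42, 41, 43, 54, 104, 127, 129, 127]
Sb0 [258.  149.2]
Sb1 [258.  175.2]
Lb0 [258.  198.1]
Lb1 [258.  217.4]
Lb1lo [258.  207.1]
```

Both blocks sit within 1 mm of where they should be when home. Hand in.

```bash
python3 -c "
from workcell import bot
print(bot.finish_job())"
```

```text
the job is handed in; nothing more can be done
None
```

I slid the large plate into the lower slot and the small plate into the upper one and handed the job in; the last wrist image put both grip blocks within about 1 mm of home, but the hand-in returned no verdict.

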